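# Crate the finished cheese bars on edge and close the row with the retaining bar

### The arm

A 7-joint arm with a two-finger parallel gripper is mounted at the origin on the work surface. World frame = base frame: x ahead of the robot, y to its left, z up, the work surface at z = 0. Lengths are in m, angles in rad, forces in N, time in s.
With the tool pointing down it reaches from about 0.425 to 0.925 m from the base axis. Payload 6.8 kg.
Tool frame: the origin (TCP) lies between the finger pads; the fingertips stand r.tips_ahead ahead of it and the grasp point (between the pads) lies 5 mm behind it (r.tips_ahead is the distance from the TCP to the fingertips, in m); z points along the fingers, y is the line along which they close (so a half turn about z gives the same grasp; the last joint's range is limited). The gripper opens to 85 mm and grips with 20 to 120 N. Pads are 22 mm wide; open, the fingers measure 114 mm over their backs; the gripper's body (76 mm by 85 mm) begins 54 mm behind the grasp point. The pads swing forward as they close: fully open they stand 13 mm farther back than shut.
Start: joints at [1.026, 0.477, 0.022, 1.555, -0.011, 1.109, -0.083], TCP at [0.286, -0.612, 0.245] pointing down, gripper open.
Joint ranges: [-2.96, 2.96], [-0.34, 2.1], [-1.41, 1.46], [0.24, 2.44], [-1.37, 4.51], [0.17, 1.92], [-2.96, 2.96]. Speed limits (rad/s): [2.39, 2.39, 3.14, 3.14, 3.14, 3.14, 3.14].

### API

Orientations are given as a rotation vector (axis times angle).
In Python, from bench import r gives the robot as it stands.
- The arm moves only by the tool move_arm, never from a script. Its argument "rows" is one flat list of numbers, 4 for each row, row after row: the shift along the tool's x, y, z in cm, then the turn about the tool's z in degrees. In form: [tx, ty, tz, twist, tx, ty, tz, twist, ...]. A call has 1 to 10 rows; each row is the pose to reach, as a shift and turn from the pose commanded when the call began, along the tool's axes at that moment; what a row does not reach only later rows make up. A row lasts 1/8 s, in which the tool goes at most 62.5 mm and 10.7 degrees, less where a joint would pass 70% of its speed; a pose out of reach is approached as far as the arm can. A call with a gripper value outside its range is refused whole. "fingers" is the opening, from 0 (shut) to 1 (fully open), set as the call begins (left out, the last holds). The fingers move at their own pace and stop on an object; "newtons" is the grip in N (left out, the last holds). Time passes only in rows, so rows that repeat a pose let the fingers close. It gives the time, the measured TCP pose, the force, the opening and the grip force at its end, in the units of the state.
- r.get_obs(): the state, without advancing time (a new reading comes with each control period).
- r.grab_frame(name): name is "side" or "top"; returns the picture (384x512x3 uint8, blue, green, red); there is no depth.
- r.camera_params(name): a dict with "fx", "fy", "cx", "cy" (pixels), "world_from_camera" (4x4, takes a point from camera to world coordinates). Camera axes: x right, y down, z forward; pixel columns grow to the right and rows downward; lengths in m; the calibration is good to about 2 mm. A picture is of the moment at which its call begins. camera_params takes no time and is no camera call.
- r.hand_in(): hands the job in; it is judged then, once.
The state is a dict: "clock": time; "joints": joint angles; "qvel": joint speeds; "tau": joint torques, N m; "tcp_pos": TCP position; "orientation": TCP orientation; "contact_force": force on the tool from outside, world axes, zero at the start; "moment": the same for the moment, N m; "grip_width": finger opening in m; "gripper_force": force on a finger pad.
Only numpy, scipy, OpenCV 4.12 (cv2) and the standard library are available. Lean on these libraries where they do the work, as an engineer would, in place of code of your own. Each camera call takes 0.05 s, during which the arm holds its last target. There are 200 camera calls.

### The job

Stand the two finished cheese bars on their long narrow edge, one each in the two empty bays of the cream crate beside the bar already there: one waits in the turning cradle; the other lies flat in the machine's catch tray and must be laid down in the emptied cradle, let go and taken again another way. Then lay the retaining bar across the crate, handle up, down in the notches of both red saddles. Set everything down gently, let nothing drop, and leave the other things on the table where they are.

Things in the scene. Friction and masses are not known exactly. Their poses are not given: they have to be found in the camera images.
- bar_a: orange-brown waxed cheese bar, a block 120 x 60 x 36 mm (x length, y width, z thickness), 0.18-0.35 kg, origin at its centre; a small white and red label on one 120 x 60 face. It lies flat in the catch tray, fingers fit only at its 60 mm wide sides.
- bar_b: orange-brown waxed cheese bar, a block 120 x 60 x 36 mm (x length, y width, z thickness), 0.18-0.35 kg, origin at its centre; a small white and red label on one 120 x 60 face. It lies in the turning cradle, turned 45 degrees about its length.
- bar_c: orange-brown waxed cheese bar, a block 120 x 60 x 36 mm (x length, y width, z thickness), 0.18-0.35 kg, origin at its centre; a small white and red label on one 120 x 60 face. It already stands on edge in bay 2 of the crate and stays there.
- machine: wrapping machine with chute and aluminium catch tray, fixed; origin at the centre of the tray's inner floor, 8 mm above the table. Tray inside 210 x 200 mm (x, y), walls 5 mm thick, 25 mm above its floor; the chute rises to -y from 105 mm off the origin, the white housing (215 mm tall) begins 220 mm to -y.
- cradle: turning cradle, fixed: blue base 136 x 100 x 8 mm and two white V ribs 16 mm wide at x = -50 and +50 mm, open between (84 mm). Long flank rises 50 mm at 45 degrees to +y (carries a bar's 60 mm wide face), short flank 34 mm at 45 degrees to -y (carries its 36 mm wide side). A bar lies along x. Origin under its centre on the table.
- cradle_v (a point): middle of the bottom line of the cradle's V, 55 mm above the table, axes as the cradle's. A bar at rest has its centre 33.9 mm above this point and 8.5 mm to +y.
- crate: cream crate, fixed, outside 154 x 264 mm (x, y), inside 142 x 252, floor 6 mm, walls 56 mm high; origin under its centre on the table. Three bays in a row along y, 74 mm apart, 44 mm wide between ribs 14 mm high; a bar's length goes along the crate's x. Red saddles on both end walls (y = -131 and +131): notch 29 mm wide in x, its floor at 70 mm, cheeks to 78 mm.
- bay_0 (a point): centre of the first bay (crate y = -74 mm), on the crate's inner floor, 6 mm above the table; empty.
- bay_1 (a point): centre of the middle bay, on the inner floor; empty.
- bay_2 (a point): centre of the last bay (crate y = +74 mm), on the inner floor; taken by bar_c.
- retainer: aluminium retaining bar 22 x 284 x 12 mm (x, y, z), 0.22 kg, lying on the table, origin at the centre of its underside; on its middle stands a blue handle block 16 x 60 x 45 mm (x, y, z), top 57 mm above the underside.
- wheel_1: bystander: small cheese wheel, 76 mm across, 45 mm high, origin under it.
- wheel_2: bystander: small cheese wheel, 100 mm across, 55 mm high, origin under it.
- pot: bystander: small steel bowl, 76 mm across, 45 mm high, origin under it.
- spray: bystander: white bottle with blue cap, 64 mm across, 170 mm high, origin under it.
- brush: bystander: brush 170 mm long lying along its x.
- tub: bystander: blue tub of lids 110 x 150 x 60 mm, origin under it.
Things that resemble listed ones, but are neither listed nor needed, are in the scene too. What is shaped like the cradle but orange or yellow is not meant.

How it is judged:
On the way, in this order (a step that is already met when the one before it is completed fails the run):
1. the bar from the catch tray rests in the turning cradle, let go (distance between bar_a and cradle_v below 0.05 m and contact force between bar_a and the fingers below 0.1 N), for 0.2 s.
2. both bars stand in the crate, the retaining bar not yet laid on it ((y of bar_a in the frame of bay_0 between -0.007 and 0.007 m or y of bar_a in the frame of bay_1 between -0.007 and 0.007 m or y of bar_a in the frame of bay_2 between -0.007 and 0.007 m) and x of bar_a in the frame of crate between -0.014 and 0.014 m and z of bar_a in the frame of crate between 0.031 and 0.041 m and angle between the y axis of each of bar_a, bar_b and the z axis of crate, either way round below 0.15 rad and angle between the x axis of each of bar_a, bar_b and the x axis of crate, either way round below 0.15 rad and linear speed of each of bar_a, bar_b below 0.02 m/s and (y of bar_b in the frame of bay_0 between -0.007 and 0.007 m or y of bar_b in the frame of bay_1 between -0.007 and 0.007 m or y of bar_b in the frame of bay_2 between -0.007 and 0.007 m) and x of bar_b in the frame of crate between -0.014 and 0.014 m and z of bar_b in the frame of crate between 0.031 and 0.041 m and distance between retainer and crate above 0.09 m), for 0.2 s.
At the end, for the whole second after the job is handed in: All three cheese bars stand on their long narrow edge, each down on the floor of a bay (5 mm; 7 mm across, 14 mm along, 0.15 rad); the retaining bar lies handle up in both saddle notches (height 3 mm, 6 mm across, 15 mm along, 0.06 rad); all at rest ((y of bar_a in the frame of bay_0 between -0.007 and 0.007 m or y of bar_a in the frame of bay_1 between -0.007 and 0.007 m or y of bar_a in the frame of bay_2 between -0.007 and 0.007 m) and x of bar_a in the frame of crate between -0.014 and 0.014 m and z of bar_a in the frame of crate between 0.031 and 0.041 m and angle between the y axis of each of bar_a, bar_b, bar_c and the z axis of crate, either way round below 0.15 rad and angle between the x axis of each of bar_a, bar_b, bar_c and the x axis of crate, either way round below 0.15 rad and linear speed of each of bar_a, bar_b, bar_c, retainer below 0.02 m/s and (y of bar_b in the frame of bay_0 between -0.007 and 0.007 m or y of bar_b in the frame of bay_1 between -0.007 and 0.007 m or y of bar_b in the frame of bay_2 between -0.007 and 0.007 m) and x of bar_b in the frame of crate between -0.014 and 0.014 m and z of bar_b in the frame of crate between 0.031 and 0.041 m and (y of bar_c in the frame of bay_0 between -0.007 and 0.007 m or y of bar_c in the frame of bay_1 between -0.007 and 0.007 m or y of bar_c in the frame of bay_2 between -0.007 and 0.007 m) and x of bar_c in the frame of crate between -0.014 and 0.014 m and z of bar_c in the frame of crate between 0.031 and 0.041 m and x of retainer in the frame of crate between -0.006 and 0.006 m and y of retainer in the frame of crate between -0.015 and 0.015 m and z of retainer in the frame of crate between 0.067 and 0.073 m and angle between the y axis of retainer and the y axis of crate, either way round below 0.06 rad and angle between retainer's own z axis and vertical below 0.06 rad); the robot touches nothing.
It fails at once if a cheese bar or the retaining bar drops: it moves faster than 0.7 m/s while no finger holds it ((linear speed of bar_a above 0.7 m/s and contact force between bar_a and the fingers below 0.1 N) or (linear speed of bar_b above 0.7 m/s and contact force between bar_b and the fingers below 0.1 N) or (linear speed of bar_c above 0.7 m/s and contact force between bar_c and the fingers below 0.1 N) or (linear speed of retainer above 0.7 m/s and contact force between retainer and the fingers below 0.1 N)).
It fails at once if the bar already in the crate is shifted by more than 25 mm (distance of bar_c from where it was at the start of the episode above 0.025 m).
It fails at once if another thing on the table is moved by more than 30 mm (distance of any of wheel_1, wheel_2, pot, spray, brush, tub from where it was at the start of the episode above 0.03 m).
It also fails if it takes over 72 s, if anything falls off the work surface, if the arm or the gripper's body presses on something with over 40 N, if the wrist force passes 120 N, or if a joint passes its speed limit or range.

## Working session

There is one attempt and no reset: what is moved stays moved. The work goes in short steps, Python scripts to look and compute and a tool call to move; the robot and the scene stay as the last step left them, time stands still between calls to the robot, and variables do not carry over. Pictures are saved under pics/ and viewed, at most 13 in all, crops included, and the job is handed in when it is done.

Besides the shell and the picture viewer there is one more tool, called after "Call:" by a JSON object that holds its "name" and its "arguments", one argument or row to a line. move_arm: Moves the arm, as the interface text tells. Its arguments: {"type":"object","properties":{"rows":{"type":"array"},"fingers":{"type":"number"},"newtons":{"type":"number"}},"required":["rows"]}

```bash
ls; mkdir -p pics; python3 - <<'E'
from bench import r
import cv2
print(r.tips_ahead); o=r.get_obs(); print({k:(o[k]) for k in o})
for n in("top","side"):
    f=r.grab_frame(n); cv2.imwrite(f"pics/{n}0.png",f); p=r.camera_params(n); print(n,p)
E
```

```text
pics
0.014
{'clock': 0.0, 'joints': array([ 1.02589153,  0.47779287,  0.02232547,  1.5564728 , -0.01152368,
        1.10933015, -0.08311803]), 'qvel': array([ 0.0001334 ,  0.00139028,  0.0011246 , -0.00102677,  0.00048457,
       -0.00107406, -0.00065726]), 'tau': array([-9.80724035e-04, -5.96456945e+01,  1.60768602e+00, -2.81200325e+01,
        1.24619779e-02,  9.22837498e-03, -5.65417895e-05]), 'tcp_pos': array([ 0.28530775, -0.61108938,  0.24432127]), 'orientation': array([-3.06520108e+00, -6.80307274e-01,  8.08855570e-04]), 'contact_force': array([-0.63404535, -0.57728016, -0.42943387]), 'moment': array([ 0.0310693 ,  0.04544228, -0.00801522]), 'gripper_force': 0.0, 'grip_width': 0.08545531075747692}
top {'fx': 484.85435880996715, 'fy': 484.85435880996715, 'cx': 255.720810247297, 'cy': 189.15183254616358, 'world_from_camera': array([[-0.01356068, -0.9921754 ,  0.12411316,  0.29580468],
       [-0.99983129,  0.01499271,  0.01061139, -0.02463295],
       [-0.01238915, -0.12394832, -0.99221133,  1.74649321],
       [ 0.        ,  0.        ,  0.        ,  1.        ]])}
side {'fx': 492.4419599550984, 'fy': 492.4419599550984, 'cx': 247.98687645224723, 'cy': 196.7338401569306, 'world_from_camera': array([[-0.99225441, -0.0943815 ,  0.08076702,  0.38344942],
       [-0.12315297,  0.66227676, -0.7390689 ,  1.03873923],
       [ 0.01626431, -0.74329108, -0.6687704 ,  1.03409163],
       [ 0.        ,  0.        ,  0.        ,  1.        ]])}
```

```bash
python3 - <<'E'
import cv2
for n in("top","side"):
    f=cv2.imread(f"pics/{n}0.png"); cv2.imwrite(f"pics/{n}0b.png",cv2.resize(f,(800,600),interpolation=cv2.INTER_CUBIC))
E
```

```text
(no output)
```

View pics/top0b.png

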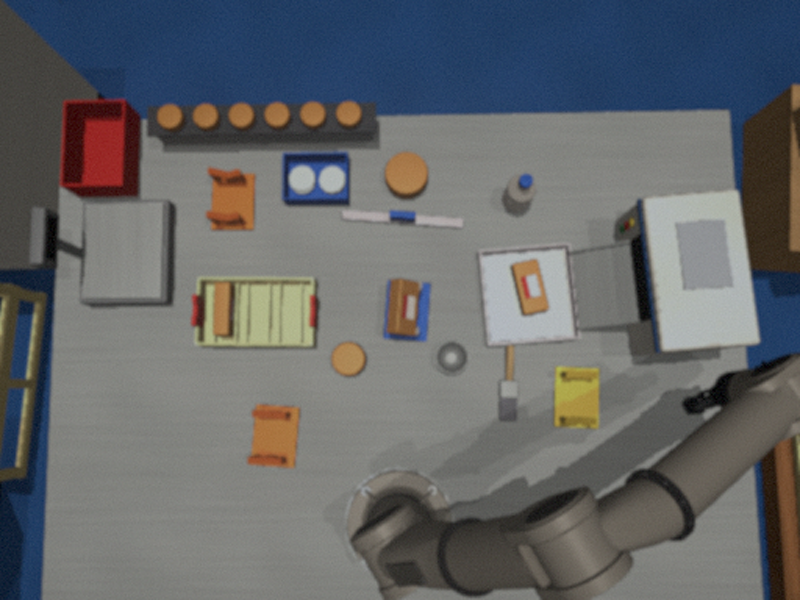

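View pics/side0b.png

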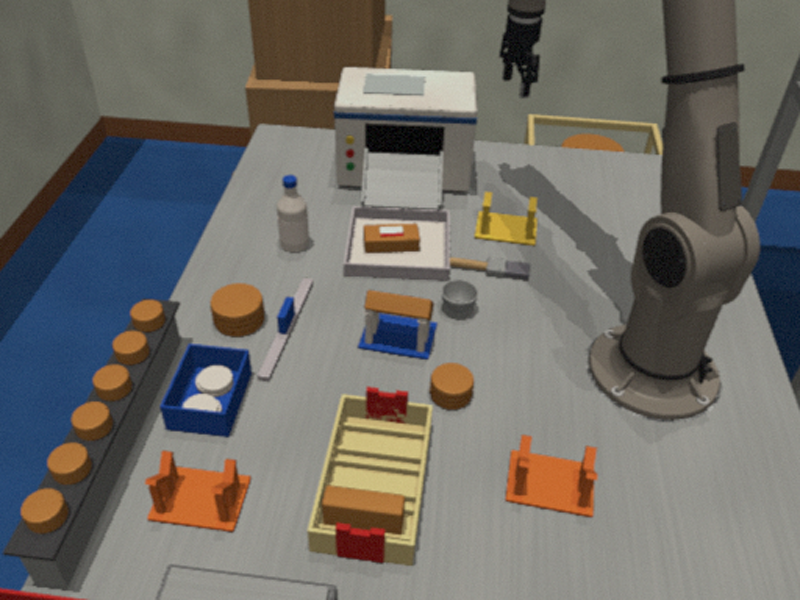

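Top view (800×600): crate (255,312) with bar_c at its left end (222,308), so crate +y is world +y. The blue-based cradle holding bar_b is at (408,308), and bar_a is in the tray at (530,287). The retainer with its blue handle is at (402,216). The cradle lookalikes are orange at (232,200) and (275,436) and yellow at (577,398). Only the blue-and-white one fits the description.

Next I'll fit silhouettes in both views.

```bash
cat > vis.py <<'E'
import cv2,numpy as np
from scipy.optimize import minimize
from scipy.spatial.transform import Rotation as R
import itertools
from bench import r
CAM={n:r.camera_params(n) for n in("top","side")}
def proj(n,P):
    c=CAM[n]; T=np.linalg.inv(c["world_from_camera"]); q=np.atleast_2d(P)@T[:3,:3].T+T[:3,3]
    return np.c_[c["fx"]*q[:,0]/q[:,2]+c["cx"],c["fy"]*q[:,1]/q[:,2]+c["cy"]]
def box(l,w,h,z0):
    return np.array(list(itertools.product((-l/2,l/2),(-w/2,w/2),(z0,z0+h))))
BAR=box(.12,.06,.036,-.018)
COL={"orange":((4,90,60),(19,255,255)),"cream":((22,35,90),(36,150,255)),"blue":((105,130,40),(125,255,255)),"red":((170,120,60),(180,255,255))}
def mask(img,col,roi):
    h=cv2.cvtColor(img,cv2.COLOR_BGR2HSV); m=cv2.inRange(h,*[np.array(v) for v in COL[col]])
    if col=="red": m|=cv2.inRange(h,np.array((0,120,60)),np.array((3,255,255)))
    z=np.zeros_like(m); x0,y0,x1,y1=roi; z[y0:y1,x0:x1]=m[y0:y1,x0:x1]
    k,l,s,_=cv2.connectedComponentsWithStats(z)
    return z,[(int(s[i,4]),s[i,:4].tolist()) for i in range(1,k) if s[i,4]>15],l,s
def hullof(img,col,roi,minA=15):
    z,_,l,s=mask(img,col,roi); pts=np.argwhere(np.isin(l,[i for i in range(1,len(s)) if s[i,4]>=minA]))[:,::-1]
    return cv2.convexHull(pts.astype(np.float32).reshape(-1,1,2))
S=8
def fill(h,off):
    m=np.zeros((1600,1600),np.uint8); cv2.fillConvexPoly(m,np.round((h.reshape(-1,2)-off)*S+S/2).astype(np.int32),1); return m
def pixfill(h,off):  # hull of pixel centres, grown half a pixel
    q=(h.reshape(-1,2)[:,None]+np.array([(-.5,-.5),(-.5,.5),(.5,-.5),(.5,.5)])[None]*.9).reshape(-1,1,2)
    return fill(cv2.convexHull(q.astype(np.float32)),off)
def fit(hulls,pts,x0,tilt=0,fixz=None):
    tgt={n:(pixfill(h,h.reshape(-1,2).min(0)-8),h.reshape(-1,2).min(0)-8) for n,h in hulls.items()}
    def cost(p):
        z=p[3] if fixz is None else fixz
        P=(R.from_euler("z",p[2])*R.from_euler("x",tilt)).apply(pts)+[p[0],p[1],z]
        c=0
        for n,(m,o) in tgt.items():
            f=fill(cv2.convexHull(proj(n,P).astype(np.float32)),o); c+=np.count_nonzero(f!=m)/np.count_nonzero(m)
        return c
    s=np.array([[0]*4]+[[.015,0,0,0],[0,.015,0,0],[0,0,.15,0],[0,0,0,.015]])+np.array(x0)
    b=minimize(cost,x0,method="Nelder-Mead",options=dict(initial_simplex=s,xatol=1e-4,fatol=1e-5))
    b=minimize(cost,b.x,method="Nelder-Mead",options=dict(initial_simplex=s-np.array(x0)+b.x,xatol=1e-4,fatol=1e-5))
    return b.x,b.fun
def pix2w(n,u,v,z):
    c=CAM[n]; T=c["world_from_camera"]; d=T[:3,:3]@[(u-c["cx"])/c["fx"],(v-c["cy"])/c["fy"],1]; return T[:3,3]+d*(z-T[2,3])/d[2]
E
python3 - <<'E'
from vis import *
t=cv2.imread("pics/top0.png"); s=cv2.imread("pics/side0.png")
k=.64
for nm,n,img,col,roi in [("a",'top',t,"orange",(320,160,360,206)),("a",'side',s,"orange",(225,138,275,166)),("b",'top',t,"orange",(240,170,275,220)),("b",'side',s,"orange",(228,182,282,208)),
 ("crate",'top',t,"cream",(115,165,210,230)),("crate",'side',s,"cream",(190,240,285,365)),("base","top",t,"blue",(240,170,282,222)),("base","side",s,"blue",(225,190,285,230)),("handle","top",t,"blue",(245,130,270,147)),("handle","side",s,"blue",(172,185,194,216)),("red","top",t,"red",(115,180,210,215)),("red","side",s,"red",(190,240,285,365)),("c","top",t,"orange",(130,170,155,220))]:
    print(nm,n,mask(img,col,roi)[1])
for n,q,z in[("top",(530*k,287*k),.044),("top",(405*k,308*k),.09),("top",(255*k,312*k),.056),("top",(402*k,216*k),.057),("side",(285*k,315*k),.04),("side",(391*k,237*k),.035)]: print(q,pix2w(n,*q,z))
E
```

```text
a top [(391, [328, 167, 23, 34])]
a side [(518, [233, 143, 36, 19])]
b top [(474, [248, 179, 20, 35])]
b side [(552, [233, 186, 44, 19])]
crate top [(2767, [125, 177, 78, 46])]
crate side [(4000, [196, 252, 81, 110])]
base top [(174, [261, 182, 14, 36])]
base side [(772, [230, 201, 49, 29])]
handle top [(60, [250, 136, 15, 5])]
handle side [(151, [178, 190, 10, 23])]
red top [(75, [123, 189, 7, 19]), (48, [199, 190, 4, 18])]
red side [(356, [235, 248, 26, 19]), (594, [215, 335, 31, 25])]
c top [(404, [136, 180, 14, 35]), (16, [130, 191, 1, 16])]
(339.2, 183.68) [ 0.5238031  -0.30188623  0.044     ]
(259.2, 197.12) [ 0.47524217 -0.01849692  0.09      ]
(163.20000000000002, 199.68) [0.47490764 0.3189481  0.056     ]
(257.28000000000003, 138.24) [ 0.68961242 -0.01458842  0.057     ]
(182.4, 201.6) [ 0.69414233 -0.01081162  0.04      ]
(250.24, 151.68) [ 0.52459501 -0.29222222  0.035     ]
```

```bash
python3 - <<'E'
from vis import *
np.set_printoptions(precision=4,suppress=True)
t=cv2.imread("pics/top0.png"); s=cv2.imread("pics/side0.png")
H=lambda c,a,b:{"top":hullof(t,c,a),"side":hullof(s,c,b)}
def show(nm,hs,*a,**k):
    out=[fit(hs,*a,**k)]+[fit({n:hs[n]},*a,**dict(k,fixz=out0)) for n in hs for out0 in [a[1][3]]]
    print(nm,*out)
show("a",H("orange",(320,160,360,206),(225,138,275,166)),BAR,[.524,-.30,.15,.026])
show("b",H("orange",(240,170,275,220),(228,182,282,208)),BAR,[.475,-.02,0,.0889],tilt=np.pi/4)
show("crate",H("cream",(115,165,210,230),(190,240,285,365)),box(.154,.264,.056,0),[.475,.32,0,0])
show("handle",H("blue",(245,130,270,147),(172,185,194,216)),box(.016,.06,.045,.012),[.69,-.012,0,0])
hb=hullof(s,"blue",(225,190,285,230)); print("base side",fit({"side":hb},box(.136,.1,.008,0),[.475,-.03,0,0],fixz=0))
print("red z?",[ (pix2w("top",*q,.078)) for q in((126.,198.),(201,198.5))])
# bar c: top
print("c",fit({"top":hullof(t,"orange",(132,170,155,220))},BAR,[.475,.39,0,.036],tilt=np.pi/2,fixz=.036))
# retainer strip
cv2.imwrite("pics/crop1.png",np.hstack([cv2.resize(t[125:155,210:305],(760,240),interpolation=cv2.INTER_CUBIC)]))
big=cv2.resize(np.vstack([t[125:155,210:305]]),(760,240),interpolation=cv2.INTER_CUBIC)
c2=cv2.resize(s[170:250,160:288],(760,340)[:1]+(475,),interpolation=cv2.INTER_CUBIC)[:350]
cv2.imwrite("pics/crop1.png",np.vstack([big,c2]))
E
```

```text
a (array([ 0.5261, -0.3031,  0.1669,  0.0257]), np.float64(0.1636915547457774)) (array([ 0.5262, -0.3017,  0.2007,  0.0342]), np.float64(0.10784922155365478)) (array([ 0.5263, -0.303 ,  0.1509,  0.0324]), np.float64(0.05241886983088359))
b (array([ 0.478 , -0.0151, -0.0795,  0.0904]), np.float64(0.1760576288460216)) (array([ 0.4792, -0.0134, -0.0727,  0.0974]), np.float64(0.12124799605376742)) (array([ 0.4781, -0.0168, -0.088 ,  0.1086]), np.float64(0.051620186263693975))
crate (array([ 0.4775,  0.3208, -0.0248,  0.0058]), np.float64(0.06127137829043068)) (array([ 0.4781,  0.3219, -0.0161,  0.0065]), np.float64(0.03106874174467352)) (array([ 0.4777,  0.3196, -0.0289,  0.0078]), np.float64(0.04171368414492734))
handle (array([ 0.6941, -0.0137,  0.0153,  0.0035]), np.float64(0.9089572870444345)) (array([ 0.6963, -0.0147, -0.0325,  0.0137]), np.float64(0.764719151815926)) (array([ 0.6954, -0.0183,  0.0043,  0.012 ]), np.float64(0.12791212684914519))
base side (array([ 0.4788, -0.0255, -0.0847,  0.0147]), np.float64(0.07134632482618898))
red z? [array([0.4804, 0.444 , 0.078 ]), array([0.4747, 0.1832, 0.078 ])]
c (array([ 0.487 ,  0.3955, -0.0213,  0.0433]), np.float64(0.08293670886075949))
```

View pics/crop1.png

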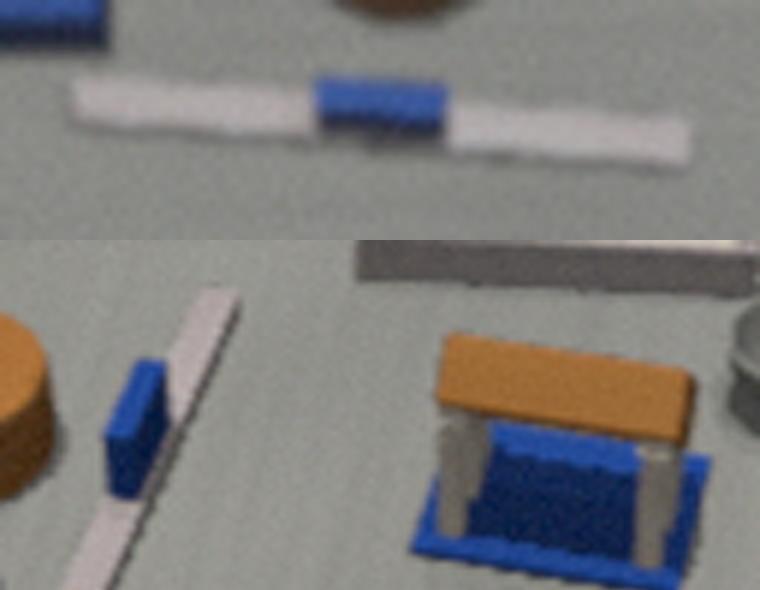

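The crop confirms the cradle at side crop (560,460), about px (254,217): blue base, white ribs, bar_b on it. The retainer ends are at top px (219,137.5) and (296,142.5).

The move tool never tilts. So the plan is:
- Pinch the 45° bar across its two side edges.
- Stand it upright, either by the squeeze itself or by rolling it up on the table with one finger.
- Grip it across its 36 mm thickness and place it in its bay.

```bash
cat > go.py <<'E'
import sys,numpy as np
from scipy.spatial.transform import Rotation as R
from bench import r
np.set_printoptions(precision=4,suppress=True)
def rel(p,yaw=None,start=None):
    o=r.get_obs(); M=R.from_rotvec(o["orientation"]).as_matrix()
    s=M.T@(np.array(p)-o["tcp_pos"])*100
    y0=np.arctan2(M[1,0],M[0,0]); tw=0 if yaw is None else -np.degrees((yaw-y0+np.pi/2)%np.pi-np.pi/2)
    return s.round(2),round(tw,1)
def st():
    o=r.get_obs(); M=R.from_rotvec(o["orientation"]).as_matrix()
    print("t",round(o["clock"],2),o["tcp_pos"],"yaw",round(np.arctan2(M[1,0],M[0,0]),4),"z",M[:,2],"w",round(o["grip_width"],4),"F",o["gripper_force"],"j",o["joints"],o["contact_force"])
if __name__=="__main__":
    st()
    for a in sys.argv[1:]:
        v=[float(q) for q in a.split(",")]; print(a,*rel(v[:3],v[3] if len(v)>3 else None))
E
python3 go.py .478,-.015,.20,-.082 .478,-.015,.078,-.082
python3 -c "
from vis import *
a,b=pix2w('top',219,137.5,.012),pix2w('top',296.25,142.5,.012); d=a-b; print((a+b)/2,np.linalg.norm(d),np.arctan2(-d[0],d[1]))"
```

```text
t 0.1 [ 0.2853 -0.6112  0.2444] yaw 0.4368 z [-0.0008  0.0015 -1.    ] w 0.0854 F 0.0 j [ 1.0259  0.4777  0.0224  1.5563 -0.0115  1.1093 -0.0831] [-0.6937  0.6056 -0.4094]
.478,-.015,.20,-.082 [ 42.68 -45.86   4.51] 29.7
.478,-.015,.078,-.082 [ 42.68 -45.84  16.71] 29.7
[ 0.69353814 -0.01525506  0.012     ] 0.2827460312401523 -0.08235792387287494
```

Call:
{"name": "move_arm", "arguments": {
  "rows": [42.7,-45.9,4.5,30,42.7,-45.9,4.5,30,42.7,-45.9,4.5,30,42.7,-45.9,4.5,30,42.7,-45.9,4.5,30,42.7,-45.9,4.5,30,42.7,-45.9,4.5,30,42.7,-45.9,4.5,30,42.7,-45.9,4.5,30,42.7,-45.9,4.5,30],
  "fingers": 1,
  "newtons": 60
}}

```text
clock: 1.35
tcp_pos: [0.4774, -0.0166, 0.2004]
orientation: [3.138, -0.137, 0.0]
contact_force: [1.6, -0.2, 0.4]
grip_width: 0.0856
gripper_force: 0.0
```

```bash
python3 go.py .478,-.015,.078,-.082
```

```text
t 1.35 [ 0.4774 -0.0166  0.2004] yaw -0.0871 z [ 0.0002 -0.0002 -1.    ] w 0.0856 F 0.0 j [ 0.1022  0.2188 -0.2252  2.0488  0.0632  0.8801 -1.8159] [ 1.5827 -0.2191  0.4213]
.478,-.015,.078,-.082 [ 0.04 -0.17 12.24] -0.3
```

Call:
{"name": "move_arm", "arguments": {
  "rows": [0,-0.2,4,0,0,-0.2,8,0,0,-0.2,11,0,0,-0.2,12.2,0,0,-0.2,12.2,0]
}}

```text
clock: 1.98
tcp_pos: [0.4771, -0.0165, 0.0783]
orientation: [3.139, -0.136, -0.002]
contact_force: [-0.1, -0.0, 0.4]
grip_width: 0.0855
gripper_force: 0.0
```

```bash
python3 - <<'E'
from bench import r
import cv2,numpy as np
import go; go.st()
s=r.grab_frame("side"); cv2.imwrite("pics/p1.png",cv2.resize(s[130:260,190:320],(600,600),interpolation=cv2.INTER_CUBIC))
E
```

```text
t 1.98 [ 0.4771 -0.0165  0.0783] yaw -0.0869 z [-0.0013 -0.0001 -1.    ] w 0.0855 F 0.0 j [ 0.0697  0.4113 -0.1987  2.1419  0.1397  0.6015 -1.886 ] [-0.1068 -0.016   0.398 ]
```

View pics/p1.png

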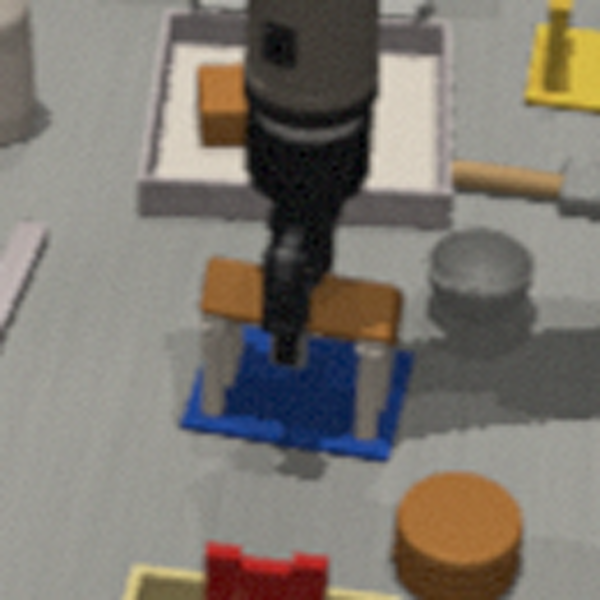

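Side crop: the fingers straddle bar_b between the ribs. The left tip is at crop (288,362), below the bar's outer edge, so I can pinch.

Call:
{"name": "move_arm", "arguments": {
  "rows": [0,0,0,0,0,0,0,0,0,0,0,0,0,0,0,0,0,0,0,0],
  "fingers": 0,
  "newtons": 30
}}

```text
clock: 2.65
tcp_pos: [0.4787, -0.0152, 0.0804]
orientation: [-3.137, 0.135, -0.005]
contact_force: [-1.5, 3.2, 7.6]
grip_width: 0.0655
gripper_force: 31.2
```

```bash
python3 - <<'E'
from vis import *
import go; go.st()
P=[.477,.036,0.]
for z in (.06,.065,.07,.075,.08,.085): print(z,proj("side",[.477,.033,z]))
E
```

```text
t 2.65 [ 0.4787 -0.0152  0.0804] yaw -0.0861 z [ 0.0032  0.0011 -1.    ] w 0.0655 F 31.18530571460724 j [ 0.0695  0.4078 -0.2005  2.1405  0.1386  0.6019 -1.8861] [-1.547   3.2415  7.6491]
0.06 [[253.3214 213.9853]]
0.065 [[253.3628 212.7184]]
0.07 [[253.4043 211.4453]]
0.075 [[253.4461 210.1661]]
0.08 [[253.4881 208.8808]]
0.085 [[253.5303 207.5893]]
```

Call:
{"name": "move_arm", "arguments": {
  "rows": [0,0,0,0,0,0,0,0,0,-0.1,1,0,0,-0.1,1,0],
  "fingers": 0.92
}}

```text
clock: 3.15
tcp_pos: [0.4767, -0.0155, 0.0676]
orientation: [3.138, -0.136, -0.003]
contact_force: [-0.8, 0.3, 0.1]
grip_width: 0.0784
gripper_force: 0.0
```

Call:
{"name": "move_arm", "arguments": {
  "rows": [0,0,0,0,0,0,0,0,0,0,0,0,0,0,0,0,0,0,0,0],
  "fingers": 0,
  "newtons": 40
}}

```text
clock: 3.78
tcp_pos: [0.4772, -0.015, 0.0688]
orientation: [-3.139, 0.136, 0.001]
contact_force: [-1.6, 0.4, 4.1]
grip_width: 0.0655
gripper_force: 42.8
```

Call:
{"name": "move_arm", "arguments": {
  "rows": [0,0,-0.5,0,0,0,-1,0,0,0,-1.5,0,0,0,-2,0,0,0,-2,0]
}}

```text
clock: 4.4
tcp_pos: [0.4779, -0.0155, 0.089]
orientation: [-3.139, 0.137, -0.002]
contact_force: [0.4, 0.4, -2.4]
grip_width: 0.0652
gripper_force: 44.7
```

```bash
python3 - <<'E'
from bench import r
import cv2,numpy as np
import go; go.st()
s=r.grab_frame("side"); cv2.imwrite("pics/p2.png",cv2.resize(s[130:260,190:320],(600,600),interpolation=cv2.INTER_CUBIC))
E
```

```text
t 4.4 [ 0.4779 -0.0155  0.089 ] yaw -0.087 z [ 0.001  0.    -1.   ] w 0.0652 F 44.671491086483 j [ 0.0723  0.3922 -0.2035  2.1361  0.1328  0.6238 -1.8818] [ 0.4269  0.407  -2.3665]
```

View pics/p2.png

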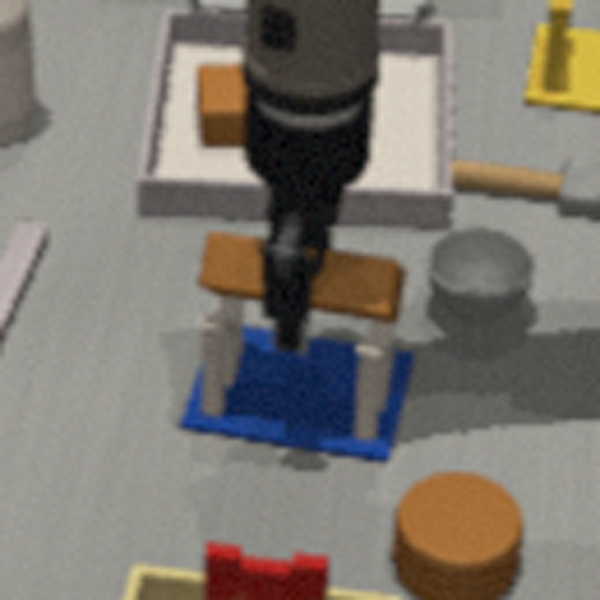

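bar_b is held in the pinch at 65 mm, lifted clear of the ribs in crop 2. I'll carry it to free table at (0.60, 0.15).

```bash
python3 go.py .478,-.015,.15 .60,.15,.15,-.022 .60,.15,.024,-.022
```

```text
t 4.45 [ 0.4776 -0.0155  0.0888] yaw -0.0869 z [ 0.0005 -0.     -1.    ] w 0.0657 F 44.67283755540848 j [ 0.0722  0.3926 -0.2034  2.1364  0.1328  0.6236 -1.8818] [-0.1709 -0.1783 -1.7507]
.478,-.015,.15 [ 0.04 -0.05 -6.12] 0
.60,.15,.15,-.022 [ 10.76 -17.55  -6.12] -3.7
.60,.15,.024,-.022 [ 10.75 -17.55   6.48] -3.7
```

Call:
{"name": "move_arm", "arguments": {
  "rows": [0,0,-3,0,0,0,-6.2,0,3,-5,-6.2,-2,6,-10,-6.2,-3.7,9,-15,-6.2,-3.7,10.8,-17.6,-4,-3.7,10.8,-17.6,1,-3.7,10.8,-17.6,4,-3.7,10.8,-17.6,6,-3.7,10.8,-17.6,6.5,-3.7]
}}

```text
clock: 5.7
tcp_pos: [0.5997, 0.1503, 0.0224]
orientation: [3.141, -0.035, -0.003]
contact_force: [0.2, -0.5, -1.8]
grip_width: 0.0656
gripper_force: 45.4
```

Call:
{"name": "move_arm", "arguments": {
  "rows": [0,0,0.3,0,0,0,0.6,0,0,0,0.8,0]
}}

```text
clock: 6.08
tcp_pos: [0.601, 0.1505, 0.0163]
orientation: [-3.141, 0.035, -0.002]
contact_force: [-0.0, -0.6, -2.0]
grip_width: 0.0652
gripper_force: 45.3
```

Call:
{"name": "move_arm", "arguments": {
  "rows": [0,0,0.15,0,0,0,0.3,0,0,0,0.3,0]
}}

```text
clock: 6.45
tcp_pos: [0.6006, 0.1506, 0.0137]
orientation: [3.141, -0.035, 0.001]
contact_force: [-3.4, -2.6, 7.7]
grip_width: 0.0652
gripper_force: 46.0
```

Call:
{"name": "move_arm", "arguments": {
  "rows": [0,0.1,-0.1,0,0,0.3,-0.1,0,0,0.6,-0.3,0,0,0.9,-0.6,0,0,1.2,-0.8,0,0,1.5,-1,0],
  "fingers": 0.84
}}

```text
clock: 7.2
tcp_pos: [0.6, 0.135, 0.0227]
orientation: [3.141, -0.035, -0.0]
contact_force: [-0.6, -0.9, -0.3]
grip_width: 0.0719
gripper_force: 0.0
```

```bash
python3 - <<'E'
from bench import r
import cv2,numpy as np
import go; go.st()
s=r.grab_frame("side")[190:300,110:260]; t=r.grab_frame("top")[120:220,180:270]
cv2.imwrite("pics/p3.png",np.hstack([cv2.resize(s,(450,330),interpolation=cv2.INTER_CUBIC),cv2.resize(t,(300,330),interpolation=cv2.INTER_CUBIC)]))
E
```

```text
t 7.2 [0.6    0.135  0.0227] yaw -0.0225 z [-0.0001 -0.0003 -1.    ] w 0.0719 F 0.0 j [-0.1632  0.6671 -0.2151  1.8359  0.217   0.6615 -2.0988] [-0.613  -0.9056 -0.2597]
```

View pics/p3.png

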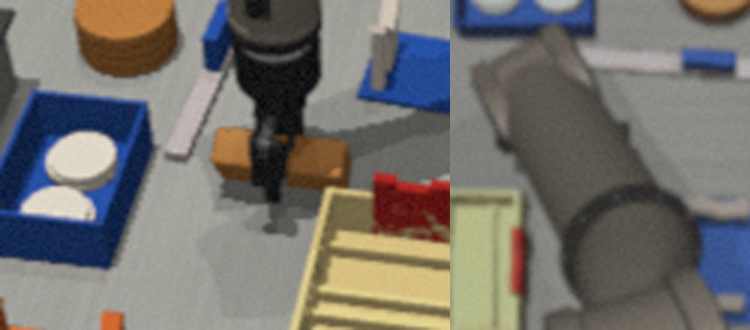

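The side crop shows bar_b (280,155) between the fingers, resting on the table. I'll fit its tilt.

```bash
cat > tilt.py <<'E'
from vis import *
import sys
def tilt(x0,y0,roi,img=None,zmin=0.):
    img=r.grab_frame("side") if img is None else img
    h=hullof(img,"orange",roi); o=h.reshape(-1,2).min(0)-8; m=pixfill(h,o); best=[]
    for td in range(0,181,10):
        R0=R.from_euler("x",np.radians(td)).apply(BAR); z=zmin-R0[:,2].min()
        def cost(p):
            P=R.from_euler("z",p[2]).apply(R.from_euler("x",np.radians(p[3])).apply(BAR)); P[:,2]+=zmin-P[:,2].min(); P[:,:2]+=p[:2]
            f=fill(cv2.convexHull(proj("side",P).astype(np.float32)),o); return np.count_nonzero(f!=m)/np.count_nonzero(m)
        s=np.array([[0]*4,[.01,0,0,0],[0,.01,0,0],[0,0,.06,0],[0,0,0,6]])+np.array([x0,y0,-.03,td])
        b=minimize(cost,s[0],method="Nelder-Mead",options=dict(initial_simplex=s,xatol=1e-4,fatol=1e-5)); best.append((round(b.fun,4),b.x.round(4)))
    best.sort(key=lambda q:q[0]); return h.reshape(-1,2).min(0),h.reshape(-1,2).max(0),best[:4]
E
python3 -c "
from tilt import *
for q in tilt(.6,.135,(165,225,240,260)): print(q)"
```

```text
[181. 230.]
[226. 252.]
[(np.float64(0.0356), array([ 6.01100e-01,  1.33300e-01, -1.51000e-02,  7.00012e+01])), (np.float64(0.0361), array([ 6.01000e-01,  1.33400e-01, -1.33000e-02,  7.00301e+01])), (np.float64(0.0361), array([ 6.01200e-01,  1.33600e-01, -6.90000e-03,  6.98141e+01])), (np.float64(0.0369), array([ 6.01400e-01,  1.33500e-01, -1.41000e-02,  6.97424e+01]))]
```

Call:
{"name": "move_arm", "arguments": {
  "rows": [0,0,0,0,0,0,0,0,0,0,0,0,0,0,0,0,0,0,0,0],
  "fingers": 0,
  "newtons": 25
}}

```text
clock: 7.98
tcp_pos: [0.6001, 0.1354, 0.0226]
orientation: [3.141, -0.035, 0.0]
contact_force: [0.8, -0.7, 0.7]
grip_width: 0.0357
gripper_force: 26.0
```

```bash
python3 -c "
from tilt import *
import go; go.st()
for q in tilt(.6,.135,(165,225,240,260)): print(q)"
```

```text
t 7.97 [0.6001 0.1354 0.0226] yaw -0.0224 z [ 0.0001 -0.0002 -1.    ] w 0.0357 F 26.008216738700867 j [-0.1637  0.6674 -0.2151  1.8356  0.2171  0.6614 -2.0992] [ 0.8218 -0.7213  0.6903]
[182. 230.]
[226. 255.]
[(np.float64(0.0486), array([ 0.6005,  0.136 ,  0.0034, 83.7669])), (np.float64(0.0494), array([ 0.6004,  0.1362, -0.0079, 83.9321])), (np.float64(0.0495), array([ 0.6007,  0.1361, -0.0074, 84.1556])), (np.float64(0.0499), array([ 0.6005,  0.1358, -0.0052, 83.9415]))]
```

Grip width is 35.7 mm, so bar_b is upright and held flush. I'll regrip higher to clear the ribs, then carry it to bay_1.

Call:
{"name": "move_arm", "arguments": {
  "rows": [0,0,0,0,0,0,0,0,0,0,-0.8,0,0,0,-1.5,0,0,0,-1.5,0],
  "fingers": 0.55
}}

```text
clock: 8.65
tcp_pos: [0.6007, 0.1358, 0.0386]
orientation: [-3.141, 0.035, -0.003]
contact_force: [-0.6, -0.4, -0.5]
grip_width: 0.0467
gripper_force: 0.0
```

Call:
{"name": "move_arm", "arguments": {
  "rows": [0,0,0,0,0,0,0,0,0,0,0,0,0,0,-3,0,0,0,-8,0,0,0,-10.5,0],
  "fingers": 0,
  "newtons": 40
}}

```text
clock: 9.4
tcp_pos: [0.6006, 0.1358, 0.1444]
orientation: [-3.141, 0.035, -0.003]
contact_force: [0.5, 0.2, -2.7]
grip_width: 0.0355
gripper_force: 40.7
```

```bash
python3 go.py .478,.321,.145,-.022
```

```text
t 9.4 [0.6006 0.1358 0.1444] yaw -0.0222 z [ 0.0018  0.0006 -1.    ] w 0.0355 F 40.72538137435913 j [-0.1319  0.5015 -0.2553  1.7796  0.1584  0.8786 -2.0512] [ 0.4631  0.2047 -2.6659]
.478,.321,.145,-.022 [-12.67 -18.24  -0.07] -0.0
```

Call:
{"name": "move_arm", "arguments": {
  "rows": [-4,-6,0,0,-8,-12,0,0,-12,-17.5,0,0,-12.7,-18.2,0,0,-12.7,-18.2,0,0,-12.7,-18.2,0,0]
}}

```text
clock: 10.15
tcp_pos: [0.4773, 0.3192, 0.142]
orientation: [3.14, -0.036, -0.001]
contact_force: [-0.7, -0.1, -2.0]
grip_width: 0.0355
gripper_force: 40.8
```

```bash
python3 - <<'E'
from vis import *
import go; go.st(); print(go.rel([.478,.321,.05],-.022))
for n in("side",):
    f=r.grab_frame(n); cv2.imwrite("pics/p4.png",cv2.resize(f[210:370,160:320],(600,600),interpolation=cv2.INTER_CUBIC))
    h={"side":hullof(f,"cream",(190,240,285,365))}; print(fit(h,box(.154,.264,.056,0),[.478,.321,-.02,0],fixz=0))
E
```

```text
t 10.15 [0.4773 0.3192 0.142 ] yaw -0.0228 z [-0.0005 -0.0014 -1.    ] w 0.0355 F 40.80555975437164 j [-0.4614  0.4513 -0.303   1.8765  0.1765  0.8409 -2.4478] [-0.7433 -0.1412 -2.0158]
(array([ 0.07, -0.19,  9.2 ]), np.float64(-0.0))
(array([ 0.4783,  0.319 , -0.0317,  0.012 ]), np.float64(0.041537471870221276))
```

View pics/p4.png

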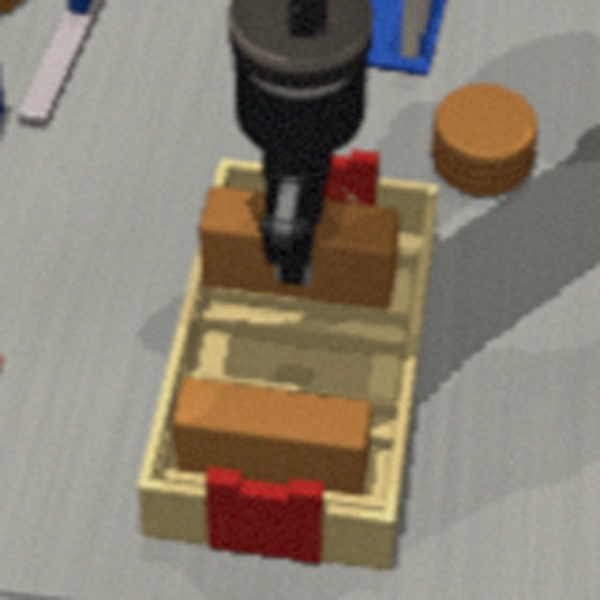

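bar_b hangs upright above the crate (crop (300,245)), with bar_c at (270,430). I'm lowering it into bay_1.

Call:
{"name": "move_arm", "arguments": {
  "rows": [0,-0.1,4,0,0,-0.1,7,0,0,-0.1,8.5,0,0,-0.1,9.1,0,0,-0.1,9.4,0,0,-0.1,9.6,0,0,-0.1,9.6,0]
}}

```text
clock: 11.08
tcp_pos: [0.4774, 0.3215, 0.0471]
orientation: [-3.141, 0.035, -0.001]
contact_force: [0.9, 0.5, -2.0]
grip_width: 0.0353
gripper_force: 40.7
```

Call:
{"name": "move_arm", "arguments": {
  "rows": [0,0,0.1,0,0,0,0.2,0,0,0,0.2,0]
}}

```text
clock: 11.45
tcp_pos: [0.4771, 0.3213, 0.0445]
orientation: [3.141, -0.035, 0.0]
contact_force: [-0.4, 0.3, -2.2]
grip_width: 0.0356
gripper_force: 40.7
```

Call:
{"name": "move_arm", "arguments": {
  "rows": [0,0,0.1,0,0,0,0.2,0,0,0,0.2,0]
}}

```text
clock: 11.82
tcp_pos: [0.4772, 0.3214, 0.0439]
orientation: [3.141, -0.035, 0.001]
contact_force: [-3.4, -3.0, 11.4]
grip_width: 0.0355
gripper_force: 42.5
```

Call:
{"name": "move_arm", "arguments": {
  "rows": [0,0,0,0,0,0,0,0,0,0,-2,0,0,0,-7,0,0,0,-12,0,0,0,-15,0],
  "fingers": 0.55
}}

```text
clock: 12.58
tcp_pos: [0.4779, 0.3222, 0.1967]
orientation: [-3.139, 0.035, -0.005]
contact_force: [-0.0, -0.6, -0.7]
grip_width: 0.047
gripper_force: 0.0
```

```bash
python3 go.py .526,-.303,.19,.16
```

```text
t 12.57 [0.4779 0.3222 0.1967] yaw -0.0222 z [ 0.0035  0.0027 -1.    ] w 0.047 F 0.0 j [-0.4467  0.3858 -0.3218  1.8309  0.148   0.9437 -2.426 ] [-0.0438 -0.5844 -0.7234]
.526,-.303,.19,.16 [ 6.19 62.39  0.52] -10.4
```

Call:
{"name": "move_arm", "arguments": {
  "rows": [6.2,62.4,0,-10.4,6.2,62.4,0,-10.4,6.2,62.4,0,-10.4,6.2,62.4,0,-10.4,6.2,62.4,0,-10.4,6.2,62.4,0,-10.4,6.2,62.4,0,-10.4,6.2,62.4,0,-10.4,6.2,62.4,0,-10.4,6.2,62.4,0,-10.4],
  "fingers": 1
}}

```text
clock: 13.82
tcp_pos: [0.5254, -0.3037, 0.1942]
orientation: [3.131, 0.251, 0.003]
contact_force: [-0.1, 0.5, 0.4]
grip_width: 0.0854
gripper_force: 0.0
```

```bash
python3 go.py .526,-.303,.19,.16; python3 - <<'E'
from vis import *
s=r.grab_frame("side");cv2.imwrite("pics/side1.png",s); t=r.grab_frame("top"); cv2.imwrite("pics/top1.png",t)
print(mask(s,"orange",(225,138,275,166))[1])
# refit bar_a with label filled
print(fit({"side":hullof(s,"orange",(225,138,275,166))},BAR,[.526,-.303,.16,.026],fixz=.026))
# bar_b in crate, cradle base seen empty
print("b",mask(t,"orange",(132,170,200,220))[1])
for n,i,roi in(("side",s,(225,185,285,232)),("top",t,(240,170,282,222))):
    print("base",n,mask(i,"blue",roi)[1],fit({n:hullof(i,"blue",roi)},box(.136,.1,.008,0),[.478,-.024,-.082,0],fixz=0))
E
```

```text
t 13.82 [ 0.5254 -0.3037  0.1942] yaw 0.1597 z [ 0.0019 -0.0002 -1.    ] w 0.0854 F 0.0 j [ 0.5001  0.4194 -0.1022  1.7708  0.0504  0.952  -1.0335] [-0.1254  0.5497  0.4223]
.526,-.303,.19,.16 [ 0.07 -0.06  0.42] -0.0
[(514, [233, 144, 36, 18])]
(array([ 0.52603123, -0.30292537,  0.15343394,  0.04041844]), np.float64(0.08988149951556405))
b [(406, [137, 180, 13, 36]), (404, [157, 181, 13, 36]), (33, [198, 189, 2, 20])]
base side [(767, [230, 201, 49, 29])] (array([ 0.47852678, -0.02455401, -0.09931221,  0.01716737]), np.float64(0.08037226288120868))
base top [(635, [246, 182, 29, 36])] (array([ 0.47767   , -0.02163789, -0.08305648,  0.01584419]), np.float64(0.13995286298048393))
```

Call:
{"name": "move_arm", "arguments": {
  "rows": [0,0,5,0,0,0,10,0,0,0,14,0,0,0,16.3,0,0,0,17.2,0,0,0,17.2,0]
}}

```text
clock: 14.68
tcp_pos: [0.5254, -0.3018, 0.0212]
orientation: [3.132, 0.25, 0.001]
contact_force: [0.4, 0.1, 0.3]
grip_width: 0.0855
gripper_force: 0.0
```

Call:
{"name": "move_arm", "arguments": {
  "rows": [0,0,0,0,0,0,0,0,0,0,0,0,0,0,0,0,0,0,-2,0,0,0,-6,0,0,0,-10,0,0,0,-13,0],
  "fingers": 0,
  "newtons": 40
}}

```text
clock: 15.68
tcp_pos: [0.5253, -0.3019, 0.1537]
orientation: [3.131, 0.25, 0.003]
contact_force: [-0.4, -0.2, -3.1]
grip_width: 0.0594
gripper_force: 44.2
```

```bash
python3 go.py .478,-.0135,.16,-.084;  python3 -c "
from vis import *
s=r.grab_frame('side'); h=hullof(s,'orange',(215,90,285,166)); print(h.reshape(-1,2).min(0),h.reshape(-1,2).max(0)); print(fit({'side':h},BAR,[.526,-.303,.16,.16]))"
```

```text
t 15.68 [ 0.5253 -0.3019  0.1537] yaw 0.1592 z [ 0.0019 -0.0008 -1.    ] w 0.0594 F 44.19695556163788 j [ 0.4966  0.4648 -0.1022  1.8059  0.0597  0.8718 -1.0447] [-0.3837 -0.2241 -3.073 ]
.478,-.0135,.16,-.084 [ -0.1  -29.23  -0.67] 13.9
[233. 111.] [269. 129.]
(array([ 0.52676533, -0.29996397,  0.13170924,  0.15575662]), np.float64(0.0987296993085705))
```

Call:
{"name": "move_arm", "arguments": {
  "rows": [0,-5,-1,4,0,-11,-1,8,0,-17,-1,12,0,-23,-1,13.9,-0.1,-28,-1,13.9,-0.1,-29.4,-1,13.9,-0.1,-29.4,1,13.9,-0.1,-29.4,3,13.9,-0.1,-29.4,4,13.9,-0.1,-29.4,4,13.9]
}}

```text
clock: 16.98
tcp_pos: [0.4771, -0.0123, 0.1103]
orientation: [3.138, -0.132, -0.002]
contact_force: [-0.5, 0.3, -1.2]
grip_width: 0.0596
gripper_force: 44.4
```

```bash
python3 go.py .478,-.0115,.104,-.084
```

```text
t 16.98 [ 0.4771 -0.0123  0.1103] yaw -0.0841 z [-0.0012 -0.0003 -1.    ] w 0.0596 F 44.387269020080566 j [ 0.0257  0.3517 -0.155   2.1268  0.086   0.6699 -1.8423] [-0.5151  0.3478 -1.1582]
.478,-.0115,.104,-.084 [ 0.08 -0.08  0.63] -0.0
```

Call:
{"name": "move_arm", "arguments": {
  "rows": [0,-0.1,0.3,0,0,-0.1,0.6,0,0,-0.1,0.8,0,0,-0.1,0.8,0]
}}

```text
clock: 17.48
tcp_pos: [0.4792, -0.0107, 0.106]
orientation: [3.139, -0.131, 0.006]
contact_force: [-9.9, -1.1, 32.1]
grip_width: 0.0599
gripper_force: 49.5
```

Call:
{"name": "move_arm", "arguments": {
  "rows": [0,0,-0.4,0,0,0,-0.4,0,0,0,-0.4,0],
  "fingers": 0.75,
  "newtons": 20
}}

```text
clock: 17.85
tcp_pos: [0.4776, -0.0109, 0.1065]
orientation: [3.139, -0.131, 0.0]
contact_force: [0.4, -1.2, -1.4]
grip_width: 0.0643
gripper_force: 0.6
```

Call:
{"name": "move_arm", "arguments": {
  "rows": [0,0,0,0,0,0,0,0],
  "fingers": 0.79
}}

```text
clock: 18.1
tcp_pos: [0.4774, -0.0108, 0.1063]
orientation: [3.139, -0.131, -0.001]
contact_force: [0.6, -0.6, 0.1]
grip_width: 0.0675
gripper_force: 0.5
```

Call:
{"name": "move_arm", "arguments": {
  "rows": [0,0,0,0,0,0,0,0],
  "fingers": 0.82
}}

```text
clock: 18.35
tcp_pos: [0.4774, -0.0107, 0.1065]
orientation: [-3.139, 0.131, 0.0]
contact_force: [-0.1, -1.1, 0.5]
grip_width: 0.07
gripper_force: 0.4
```

```bash
python3 - <<'E'
from vis import *
import go; go.st()
s=r.grab_frame("side"); cv2.imwrite("pics/p5.png",cv2.resize(s[150:240,205:310],(700,600),interpolation=cv2.INTER_CUBIC))
E
```

```text
t 18.35 [ 0.4774 -0.0107  0.1065] yaw -0.0833 z [-0.0003  0.     -1.    ] w 0.07 F 0.4242492449702695 j [ 0.0223  0.3583 -0.1549  2.1292  0.0882  0.6602 -1.8467] [-0.0843 -1.1265  0.463 ]
```

View pics/p5.png

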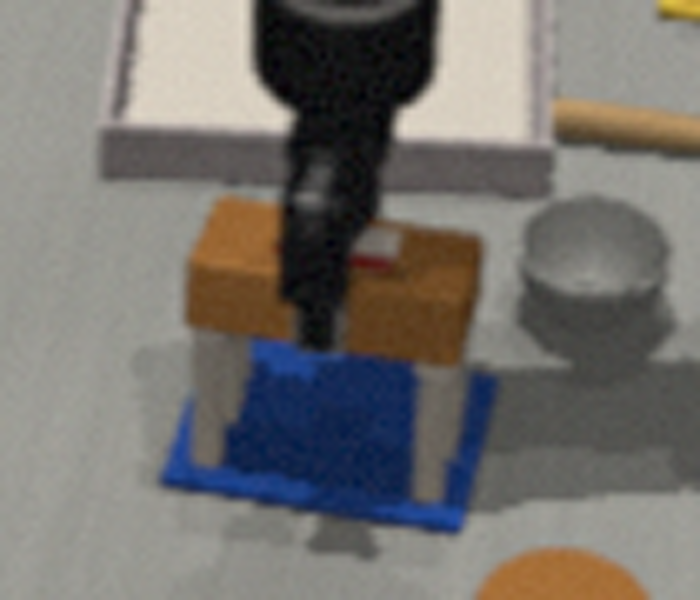

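bar_a is on the ribs (crop (335,290)), tilting the right way, label up. I'll keep opening in steps.

Call:
{"name": "move_arm", "arguments": {
  "rows": [0,0,0,0,0,0,0,0],
  "fingers": 0.85
}}

```text
clock: 18.65
tcp_pos: [0.4775, -0.0108, 0.1065]
orientation: [3.139, -0.131, -0.0]
contact_force: [0.5, -0.5, -1.3]
grip_width: 0.0726
gripper_force: 0.5
```

Call:
{"name": "move_arm", "arguments": {
  "rows": [0,0,0,0,0,0,0,0],
  "fingers": 0.89
}}

```text
clock: 18.9
tcp_pos: [0.4775, -0.0108, 0.1065]
orientation: [3.139, -0.131, -0.0]
contact_force: [0.1, -0.6, -0.8]
grip_width: 0.0761
gripper_force: 0.6
```

Call:
{"name": "move_arm", "arguments": {
  "rows": [0,0,0,0,0,0,0,0,0,0,0,0],
  "fingers": 1
}}

```text
clock: 19.27
tcp_pos: [0.4776, -0.0106, 0.1066]
orientation: [-3.139, 0.131, -0.0]
contact_force: [0.0, -0.3, -0.6]
grip_width: 0.0851
gripper_force: 0.0
```

```bash
python3 - <<'E'
from vis import *
import go; go.st()
s=r.grab_frame("side"); h=hullof(s,"orange",(228,170,285,212)); print(h.reshape(-1,2).min(0),h.reshape(-1,2).max(0))
for td in range(0,91,15):
    b=fit({"side":h},BAR,[.478,-.013,-.084,.09],tilt=np.radians(td)); print(td,b)
E
```

```text
t 19.27 [ 0.4776 -0.0106  0.1066] yaw -0.0832 z [ 0.0002  0.0001 -1.    ] w 0.0851 F 0.0 j [ 0.0222  0.3581 -0.155   2.1289  0.0882  0.6601 -1.8467] [ 0.0039 -0.3251 -0.6118]
[233. 186.] [276. 204.]
0 (array([ 0.5176, -0.6626, -0.1201, -0.4913]), np.float64(0.39161295373294014))
15 (array([ 0.4812, -0.0222,  0.1889,  0.0854]), np.float64(0.46846376660316796))
30 (array([ 0.4786, -0.0141, -0.0318,  0.0931]), np.float64(0.20651861903395005))
45 (array([ 0.4782, -0.0107, -0.0787,  0.0936]), np.float64(0.04684115758983325))
60 (array([ 0.4801, -0.0208, -0.0816,  0.08  ]), np.float64(0.30816001670102555))
75 (array([ 0.5169, -0.4352, -0.1541, -0.2881]), np.float64(0.34693771039377885))
90 (array([ 0.5492, -0.6252, -0.1507, -0.4546]), np.float64(0.40006784791628613))
```

bar_a now sits at 45° with exactly bar_b's former outline. I'll repeat the pinch.

Call:
{"name": "move_arm", "arguments": {
  "rows": [0,0.2,0,0,0,0.4,0,0,0,0.4,1.5,0,0,0.4,3,0,0,0.4,3.8,0,0,0.4,3.8,0]
}}

```text
clock: 20.08
tcp_pos: [0.4765, -0.0147, 0.0675]
orientation: [3.139, -0.131, -0.003]
contact_force: [1.1, -0.3, 0.1]
grip_width: 0.0852
gripper_force: 0.0
```

Call:
{"name": "move_arm", "arguments": {
  "rows": [0,0,0,0,0,0,0,0,0,0,0,0,0,0,0,0,0,0,0,0,0,0,-1,0,0,0,-2,0],
  "fingers": 0,
  "newtons": 40
}}

```text
clock: 20.95
tcp_pos: [0.4772, -0.0146, 0.0893]
orientation: [-3.139, 0.131, -0.0]
contact_force: [-0.1, -0.7, -2.7]
grip_width: 0.0651
gripper_force: 44.7
```

```bash
python3 go.py .60,.15,.15,-.022 .60,.15,.0165
```

```text
t 20.95 [ 0.4772 -0.0146  0.0893] yaw -0.0832 z [ 0.0001  0.0001 -1.    ] w 0.0651 F 44.69094067811966 j [ 0.0255  0.3878 -0.1498  2.1399  0.0972  0.62   -1.8465] [-0.0594 -0.6967 -2.7394]
.60,.15,.15,-.022 [ 10.87 -17.43  -6.07] -3.5
.60,.15,.0165 [ 10.87 -17.43   7.28] 0
```

Same state as with bar_b, so I'll use the same carry and touch-down.

Call:
{"name": "move_arm", "arguments": {
  "rows": [0,0,-3,0,0,0,-6.2,0,3,-5,-6.2,-2,6,-10,-6.2,-3.5,9,-15,-6.2,-3.5,10.9,-17.4,-4,-3.5,10.9,-17.4,1,-3.5,10.9,-17.4,4,-3.5,10.9,-17.4,6,-3.5,10.9,-17.4,6.8,-3.5]
}}

```text
clock: 22.2
tcp_pos: [0.6001, 0.1495, 0.02]
orientation: [3.141, -0.035, -0.001]
contact_force: [0.2, -0.5, -1.5]
grip_width: 0.065
gripper_force: 45.4
```

Call:
{"name": "move_arm", "arguments": {
  "rows": [0,0,0.3,0,0,0,0.6,0,0,0,0.6,0]
}}

```text
clock: 22.58
tcp_pos: [0.6007, 0.1497, 0.0152]
orientation: [-3.141, 0.035, -0.002]
contact_force: [0.0, -0.1, -2.4]
grip_width: 0.0647
gripper_force: 45.4
```

Call:
{"name": "move_arm", "arguments": {
  "rows": [0,0,0.1,0,0,0,0.2,0,0,0,0.2,0]
}}

```text
clock: 22.95
tcp_pos: [0.6009, 0.1498, 0.0142]
orientation: [-3.141, 0.035, -0.002]
contact_force: [-3.9, -0.9, 10.1]
grip_width: 0.0654
gripper_force: 46.3
```

Call:
{"name": "move_arm", "arguments": {
  "rows": [0,0.1,-0.1,0,0,0.3,-0.1,0,0,0.6,-0.3,0,0,0.9,-0.6,0,0,1.2,-0.8,0,0,1.5,-1,0],
  "fingers": 0.84
}}

```text
clock: 23.7
tcp_pos: [0.6, 0.1341, 0.0227]
orientation: [3.141, -0.035, -0.0]
contact_force: [0.5, 0.1, -1.0]
grip_width: 0.0718
gripper_force: 0.0
```

```bash
python3 -c "
from tilt import *
import go; go.st()
for q in tilt(.6,.135,(165,225,240,260)): print(q)"
```

```text
t 23.7 [0.6    0.1341 0.0227] yaw -0.0226 z [-0.0001 -0.0003 -1.    ] w 0.0718 F 0.0 j [-0.1966  0.663  -0.1679  1.8391  0.1704  0.6536 -2.0586] [ 0.5145  0.0621 -0.9785]
[180. 232.]
[226. 252.]
[(np.float64(0.0382), array([ 0.6025,  0.1378, -0.0106, 63.196 ])), (np.float64(0.0382), array([ 0.6024,  0.1379, -0.0114, 63.1074])), (np.float64(0.0382), array([ 0.6025,  0.1378, -0.011 , 63.2037])), (np.float64(0.0391), array([ 0.6023,  0.1377, -0.003 , 62.9196]))]
```

Call:
{"name": "move_arm", "arguments": {
  "rows": [0,0.3,-0.1,0,0,0.6,-0.2,0,0,0.6,-0.2,0]
}}

```text
clock: 24.12
tcp_pos: [0.5999, 0.1282, 0.0246]
orientation: [3.141, -0.036, 0.0]
contact_force: [0.1, 0.1, -0.8]
grip_width: 0.0717
gripper_force: 0.0
```

Call:
{"name": "move_arm", "arguments": {
  "rows": [0,0,0,0,0,0,0,0,0,0,0,0,0,0,0,0,0,0,0,0],
  "fingers": 0,
  "newtons": 25
}}

```text
clock: 24.75
tcp_pos: [0.5999, 0.1284, 0.0246]
orientation: [3.141, -0.035, 0.0]
contact_force: [-0.6, -1.5, 1.3]
grip_width: 0.0355
gripper_force: 26.5
```

```bash
python3 -c "
from tilt import *
import go; go.st()
for q in tilt(.6,.13,(165,225,240,260)): print(q)"
```

```text
t 24.75 [0.5999 0.1284 0.0246] yaw -0.0224 z [ 0.0001 -0.0002 -1.    ] w 0.0355 F 26.52906507253647 j [-0.187   0.6585 -0.1689  1.8419  0.17    0.655  -2.0495] [-0.6462 -1.4614  1.3245]
[182. 228.]
[226. 253.]
[(np.float64(0.0394), array([ 0.6015,  0.1285, -0.0129, 84.7661])), (np.float64(0.0396), array([ 0.6014,  0.1287, -0.0019, 84.1543])), (np.float64(0.0397), array([ 0.6014,  0.1286, -0.0043, 84.3926])), (np.float64(0.0397), array([ 0.6014,  0.1288, -0.0124, 84.6319]))]
```

Call:
{"name": "move_arm", "arguments": {
  "rows": [0,0,0,0,0,0,0,0,0,0,-0.8,0,0,0,-1.4,0,0,0,-1.4,0],
  "fingers": 0.55
}}

```text
clock: 25.42
tcp_pos: [0.6005, 0.1288, 0.0395]
orientation: [-3.141, 0.035, -0.003]
contact_force: [-1.0, -0.1, -0.6]
grip_width: 0.0469
gripper_force: 0.0
```

Call:
{"name": "move_arm", "arguments": {
  "rows": [0,0,0,0,0,0,0,0,0,0,0,0,0,0,-3,0,0,0,-8,0,0,0,-10.5,0],
  "fingers": 0,
  "newtons": 40
}}

```text
clock: 26.18
tcp_pos: [0.6004, 0.1288, 0.1453]
orientation: [-3.141, 0.035, -0.003]
contact_force: [0.5, 0.5, -2.7]
grip_width: 0.0354
gripper_force: 40.9
```

```bash
python3 go.py .4755,.2468,.145,-.022; python3 -c "
from vis import *
t=cv2.imread('pics/top1.png')
for nm,roi in(('b',(155,170,175,222)),('c',(134,170,153,222))): print(nm,fit({'top':hullof(t,'orange',roi)},BAR,[.478,.32 if nm=='b' else .395,-.02,.036],tilt=np.pi/2,fixz=.036))"
```

```text
t 26.18 [0.6004 0.1288 0.1453] yaw -0.0222 z [ 0.0017  0.0006 -1.    ] w 0.0354 F 40.906137228012085 j [-0.1626  0.4929 -0.1994  1.7862  0.1227  0.8727 -2.0108] [ 0.542   0.5265 -2.6537]
.4755,.2468,.145,-.022 [-12.75 -11.52   0.02] -0.0
b (array([ 0.47985487,  0.32298075, -0.00365937,  0.04020235]), np.float64(0.09445830551358189))
c (array([0.485434  , 0.39413103, 0.00979956, 0.03845865]), np.float64(0.12678652154258094))
```

Call:
{"name": "move_arm", "arguments": {
  "rows": [-4,-4,0,0,-8,-8,0,0,-12,-11,0,0,-12.8,-11.5,0,0,-12.8,-11.5,0,0,-12.8,-11.5,0,0]
}}

```text
clock: 26.92
tcp_pos: [0.4756, 0.245, 0.1433]
orientation: [3.141, -0.039, 0.001]
contact_force: [1.1, 0.8, -1.9]
grip_width: 0.0357
gripper_force: 40.9
```

```bash
python3 go.py .476,.2468,.050,-.022
```

```text
t 26.93 [0.4756 0.245  0.1433] yaw -0.0246 z [ 0.0003 -0.0007 -1.    ] w 0.0357 F 40.86646020412445 j [-0.3921  0.3869 -0.2465  1.9706  0.1299  0.7991 -2.3074] [ 1.1068  0.8088 -1.9142]
.476,.2468,.050,-.022 [ 0.03 -0.18  9.33] -0.2
```

Call:
{"name": "move_arm", "arguments": {
  "rows": [0,0,4,0,0,0,7,0,0,0,8.5,0,0,0,9.1,0,0,0,9.4,0,0,0,9.5,0,0,0,9.5,0]
}}

```text
clock: 27.8
tcp_pos: [0.4748, 0.2467, 0.0492]
orientation: [-3.141, 0.035, -0.002]
contact_force: [-0.8, 0.4, -2.3]
grip_width: 0.0358
gripper_force: 40.8
```

Call:
{"name": "move_arm", "arguments": {
  "rows": [0,0,0.15,0,0,0,0.3,0,0,0,0.3,0]
}}

```text
clock: 28.18
tcp_pos: [0.4743, 0.2464, 0.0454]
orientation: [3.141, -0.035, -0.0]
contact_force: [-0.1, 0.1, -2.9]
grip_width: 0.0356
gripper_force: 40.8
```

Call:
{"name": "move_arm", "arguments": {
  "rows": [0,0,0.1,0,0,0,0.15,0,0,0,0.15,0]
}}

```text
clock: 28.55
tcp_pos: [0.4745, 0.2464, 0.0449]
orientation: [3.141, -0.035, 0.0]
contact_force: [-2.9, -1.5, 8.0]
grip_width: 0.0358
gripper_force: 42.1
```

Call:
{"name": "move_arm", "arguments": {
  "rows": [0,0,0,0,0,0,0,0,0,0,-2,0,0,0,-7,0,0,0,-12,0,0,0,-15,0],
  "fingers": 0.55
}}

```text
clock: 29.3
tcp_pos: [0.4752, 0.2469, 0.1967]
orientation: [-3.14, 0.035, -0.004]
contact_force: [0.7, -0.1, 0.5]
grip_width: 0.0467
gripper_force: 0.0
```

```bash
python3 go.py .6935,-.0153,.2,1.489; python3 - <<'E'
from vis import *
s=r.grab_frame("side"); t=r.grab_frame("top")
cv2.imwrite("pics/p6.png",np.hstack([cv2.resize(s[230:370,180:300],(390,455),interpolation=cv2.INTER_CUBIC),cv2.resize(t[165:235,115:215],(400,280),interpolation=cv2.INTER_CUBIC).copy() if 0 else cv2.resize(t[165:235,115:215],(400,455),interpolation=cv2.INTER_CUBIC)]))
E
```

```text
t 29.3 [0.4752 0.2469 0.1967] yaw -0.0223 z [ 0.0028  0.0016 -1.    ] w 0.0467 F 0.0 j [-0.3773  0.317  -0.2638  1.9265  0.1037  0.9078 -2.2853] [ 0.6592 -0.1295  0.5171]
.6935,-.0153,.2,1.489 [22.41 25.73 -0.31] -86.6
```

View pics/p6.png

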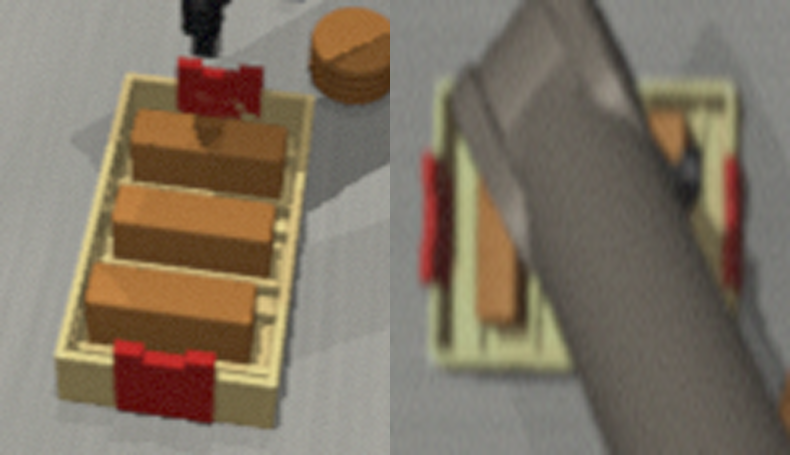

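The side crop shows three bars upright in a row: bar_a (208,150), bar_b (193,230) and bar_c (170,310). Next is the retainer.

Call:
{"name": "move_arm", "arguments": {
  "rows": [3,3,0,-10,6,6,0,-20,9,9,0,-30,12,12,0,-40,15,16,0,-50,18,20,0,-60,21,24,0,-70,22.4,25.7,0,-80,22.4,25.7,0,-86.6,22.4,25.7,0,-86.6],
  "fingers": 0.6
}}

```text
clock: 30.65
tcp_pos: [0.6922, -0.0157, 0.1925]
orientation: [-2.31, -2.126, 0.002]
contact_force: [-0.1, 0.6, 0.5]
grip_width: 0.0514
gripper_force: 0.0
```

```bash
python3 go.py .6935,-.0153,.035,1.489; python3 - <<'E'
from vis import *
s=cv2.imread("pics/side1.png"); t=cv2.imread("pics/top1.png")
for im,n,roi in((t,"top",(245,130,270,147)),(s,"side",(172,185,194,216))): 
    h=hullof(im,"blue",roi,30); print(n,fit({n:h},box(.016,.06,.045,.012),[.6935,-.0153,-.082,0],fixz=0))
E
```

```text
t 30.65 [ 0.6922 -0.0157  0.1925] yaw 1.4877 z [-0.002   0.0006 -1.    ] w 0.0514 F 0.0 j [ 0.2364  0.5944 -0.451   1.5319  0.2791  1.0816 -0.3627] [-0.0723  0.5732  0.4643]
.6935,-.0153,.035,1.489 [ 0.05  0.16 15.75] -0.1
top (array([ 0.69583731, -0.01333238, -0.04776274,  0.00738567]), np.float64(0.74871335869322))
side (array([ 0.69585179, -0.02033049,  0.0040955 ,  0.00972402]), np.float64(0.13697772210790016))
```

Call:
{"name": "move_arm", "arguments": {
  "rows": [0,0.1,5,0,0,0.1,10,0,0,0.1,14,0,0,0.1,15.8,0,0,0.1,15.8,0]
}}

```text
clock: 31.28
tcp_pos: [0.6929, -0.0151, 0.0351]
orientation: [-2.31, -2.128, 0.002]
contact_force: [0.4, 0.9, -0.7]
grip_width: 0.0509
gripper_force: 0.0
```

Call:
{"name": "move_arm", "arguments": {
  "rows": [0,0,0,0,0,0,0,0,0,0,0,0,0,0,0,0,0,0,0,0,0,0,0,0],
  "fingers": 0,
  "newtons": 60
}}

```text
clock: 32.02
tcp_pos: [0.695, -0.0154, 0.0381]
orientation: [2.309, 2.127, 0.004]
contact_force: [-0.8, 0.2, 7.2]
grip_width: 0.0151
gripper_force: 60.2
```

Call:
{"name": "move_arm", "arguments": {
  "rows": [0,0,-1,0,0,0,-4,0,0,0,-8,0,0,0,-12,0,0,0,-14,0,0,0,-14,0]
}}

```text
clock: 32.78
tcp_pos: [0.6942, -0.0156, 0.1774]
orientation: [2.309, 2.128, 0.003]
contact_force: [-0.8, 0.0, -2.8]
grip_width: 0.015
gripper_force: 59.0
```

```bash
python3 go.py .478,.3208,.17,1.549; python3 - <<'E'
from vis import *
s=r.grab_frame("side"); t=r.grab_frame("top")
cv2.imwrite("pics/p7.png",np.hstack([cv2.resize(s[110:260,130:270],(390,418),interpolation=cv2.INTER_CUBIC),cv2.resize(t[100:190,200:320],(400,418),interpolation=cv2.INTER_CUBIC)]))
E
```

```text
t 32.77 [ 0.6942 -0.0156  0.1774] yaw 1.489 z [ 0.0024 -0.0001 -1.    ] w 0.015 F 58.989901542663574 j [ 0.2335  0.6099 -0.4476  1.5428  0.2899  1.0528 -0.3693] [-0.8102  0.0464 -2.7568]
.478,.3208,.17,1.549 [ 31.76 -24.3    0.68] -3.4
```

View pics/p7.png

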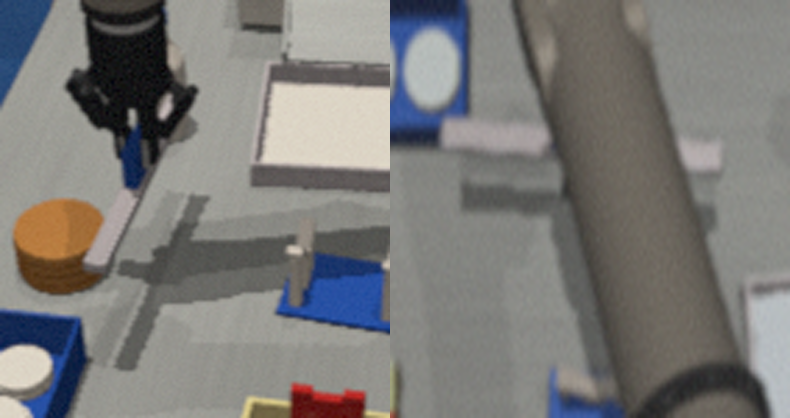

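The retainer is held level: side crop, handle (133,160), front end (95,260). Top ends are at px (215,128.6) and (299.6,133.6).

```bash
python3 -c "
from vis import *
for z in(.145,.151,.157):
    a,b=pix2w('top',215.0,128.6,z),pix2w('top',299.6,133.6,z); d=a-b; print((a+b)/2,np.linalg.norm(d),np.arctan2(-d[0],d[1]))
t=cv2.imread('pics/top1.png'); s=cv2.imread('pics/side1.png')
for n,im,rois in(('side',s,((225,240,270,270),(205,330,255,364))),('top',t,((190,180,210,215),(115,180,134,215)))):
  for roi in rois:
    h=hullof(im,'red',roi,30).reshape(-1,2); print(n,roi,h.min(0),h.max(0)); 
    print(sorted(h.tolist())[:3],sorted(h.tolist())[-3:])
"
```

```text
[ 0.69375564 -0.01527185  0.145     ] 0.28647579470672335 -0.07701859942854308
[ 0.69226472 -0.01530693  0.151     ] 0.28540251212405643 -0.07701859942854308
[ 0.69077379 -0.015342    0.157     ] 0.2843292295413894 -0.0770185994285431
side (225, 240, 270, 270) [235. 248.] [260. 266.]
[[235.0, 248.0], [235.0, 263.0], [237.0, 265.0]] [[259.0, 264.0], [260.0, 251.0], [260.0, 256.0]]
side (205, 330, 255, 364) [215. 335.] [245. 359.]
[[215.0, 343.0], [216.0, 335.0], [216.0, 355.0]] [[244.0, 359.0], [245.0, 339.0], [245.0, 341.0]]
top (190, 180, 210, 215) [199. 190.] [202. 207.]
[[199.0, 192.0], [199.0, 207.0], [200.0, 190.0]] [[201.0, 207.0], [202.0, 194.0], [202.0, 200.0]]
top (115, 180, 134, 215) [123. 189.] [129. 207.]
[[123.0, 190.0], [123.0, 207.0], [124.0, 189.0]] [[128.0, 207.0], [129.0, 194.0], [129.0, 203.0]]
```

```bash
python3 -c "
from vis import *
for nm,a,b in(('far',(235.4,248.5),(260.9,250.9)),('near',(216,335.2),(245.5,339.2))):
    A,B=pix2w('side',*a,.078),pix2w('side',*b,.078); print(nm,A,B,(A+B)/2)
"; python3 go.py .4778,.3208,.177,1.549
```

```text
far [0.50653339 0.18630137 0.078     ] [0.43999901 0.18544666 0.078     ] [0.4732662  0.18587401 0.078     ]
near [0.51256464 0.44598892 0.078     ] [0.44669872 0.4472232  0.078     ] [0.47963168 0.44660606 0.078     ]
t 32.88 [ 0.6926 -0.0158  0.1744] yaw 1.4892 z [-0.0025 -0.0003 -1.    ] w 0.0149 F 58.99264454841614 j [ 0.2333  0.6127 -0.4468  1.5453  0.2901  1.0524 -0.3694] [-0.2788  0.4584 -1.565 ]
.4778,.3208,.177,1.549 [ 31.8  -24.16  -0.22] -3.4
```

Call:
{"name": "move_arm", "arguments": {
  "rows": [4,-3,-0.2,-1,8,-6,-0.2,-2,12,-9,-0.2,-3.4,16,-12,-0.2,-3.4,20,-15,-0.2,-3.4,24,-18,-0.2,-3.4,28,-21,-0.2,-3.4,31,-23.5,-0.2,-3.4,31.8,-24.2,-0.2,-3.4,31.8,-24.2,-0.2,-3.4]
}}

```text
clock: 34.12
tcp_pos: [0.4777, 0.3207, 0.1768]
orientation: [-2.244, -2.198, 0.004]
contact_force: [1.7, -0.7, -2.2]
grip_width: 0.0153
gripper_force: 59.1
```

Call:
{"name": "move_arm", "arguments": {
  "rows": [0,0,2,0,0,0,4,0,0,0,5,0,0,0,5,0,0,0,5,0]
}}

```text
clock: 34.75
tcp_pos: [0.4787, 0.3214, 0.1284]
orientation: [-2.246, -2.197, -0.001]
contact_force: [-0.1, -1.0, -2.6]
grip_width: 0.0152
gripper_force: 59.2
```

```bash
python3 go.py .477,.3205,.12,1.548; python3 - <<'E'
from vis import *
s=r.grab_frame("side"); t=r.grab_frame("top")
cv2.imwrite("pics/p8.png",np.hstack([cv2.resize(s[225:370,195:290],(390,595),interpolation=cv2.INTER_CUBIC),cv2.resize(t[165:235,115:215],(400,595),interpolation=cv2.INTER_CUBIC)]))
E
```

```text
t 34.75 [0.4787 0.3214 0.1284] yaw 1.5485 z [ 0.0005  0.0005 -1.    ] w 0.0152 F 59.181702733039856 j [-0.2818  0.5112 -0.5423  1.8688  0.3416  0.8537 -1.0173] [-0.1357 -0.9989 -2.6198]
.477,.3205,.12,1.548 [-0.09 -0.17  0.84] 0.0
```

View pics/p8.png

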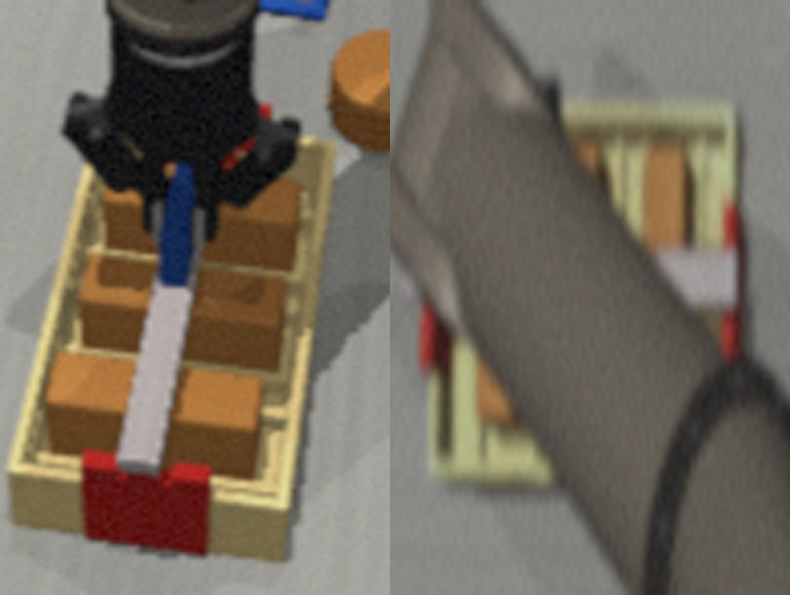

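```bash
python3 -c "
from vis import *
o=r.get_obs()['tcp_pos']
Y=-.0223; c,s=np.cos(Y),np.sin(Y)
for z in(.0904,.1024):
  for e in(-.142,.142):
    P=[[o[0]-e*s+k*c,o[1]+e*c+k*s,z] for k in(-.011,.011)]; print(z,e,'side',proj('side',P).round(1).tolist(),'top',proj('top',P).round(1).tolist())
for e in (-.131,.131): print('saddle',e,proj('side',[[.477-e*s+k,.3205+e*c,.078] for k in(-.0335,0,.0335)]).round(1).tolist(), 'end face', proj('side',[[.477-e*s+k,.3205+e*c+.006,.078] for k in(-.0335,0,.0335)]).round(1).tolist())
"
```

```text
0.0904 -0.142 side [[251.8, 245.1], [243.4, 244.1]] top [[201.5, 201.0], [201.7, 194.7]]
0.0904 0.142 side [[233.5, 341.4], [223.4, 340.0]] top [[119.2, 200.4], [119.5, 194.1]]
0.1024 -0.142 side [[251.9, 241.9], [243.5, 240.9]] top [[201.1, 200.7], [201.3, 194.3]]
0.1024 0.142 side [[233.4, 338.4], [223.3, 337.0]] top [[118.2, 200.1], [118.5, 193.7]]
saddle -0.131 [[260.5, 252.1], [247.6, 250.7], [234.8, 249.4]] end face [[260.3, 253.8], [247.4, 252.4], [234.5, 251.1]]
saddle 0.131 [[245.4, 340.9], [230.2, 339.1], [215.2, 337.3]] end face [[245.0, 343.3], [229.8, 341.5], [214.7, 339.7]]
```

Both ends line up with the notches to within about 2 mm. I'll correct −1.7 mm in x and lower.

Call:
{"name": "move_arm", "arguments": {
  "rows": [-0.1,-0.2,0,0,-0.1,-0.2,0.6,0,-0.1,-0.2,1.2,0,-0.1,-0.2,1.5,0,-0.1,-0.2,1.7,0,-0.1,-0.2,1.7,0]
}}

```text
clock: 35.6
tcp_pos: [0.4763, 0.3201, 0.1109]
orientation: [-2.246, -2.197, 0.0]
contact_force: [-0.6, -0.3, -2.6]
grip_width: 0.0151
gripper_force: 59.2
```

Call:
{"name": "move_arm", "arguments": {
  "rows": [0,0,0.1,0,0,0,0.2,0,0,0,0.3,0,0,0,0.3,0]
}}

```text
clock: 36.1
tcp_pos: [0.4764, 0.3202, 0.1081]
orientation: [2.246, 2.197, 0.0]
contact_force: [1.1, -0.4, -1.7]
grip_width: 0.0149
gripper_force: 59.4
```

Call:
{"name": "move_arm", "arguments": {
  "rows": [0,0,0.1,0,0,0,0.2,0,0,0,0.2,0]
}}

```text
clock: 36.48
tcp_pos: [0.4764, 0.3202, 0.108]
orientation: [2.245, 2.196, 0.0]
contact_force: [-5.4, -5.8, 17.7]
grip_width: 0.015
gripper_force: 62.0
```

Contact came at TCP z 0.108, which puts the underside at about 0.070, the notch floor. Releasing.

Call:
{"name": "move_arm", "arguments": {
  "rows": [0,0,-0.2,0,0,0,-0.2,0,0,0,-0.2,0,0,0,-2,0,0,0,-6,0,0,0,-11,0,0,0,-15,0],
  "fingers": 0.5
}}

```text
clock: 37.35
tcp_pos: [0.4765, 0.3207, 0.2594]
orientation: [2.245, 2.197, 0.004]
contact_force: [0.6, 0.6, 0.9]
grip_width: 0.0424
gripper_force: 0.0
```

Call:
{"name": "move_arm", "arguments": {
  "rows": [0,10,0,0,0,16,0,0,0,20,0,0,0,20,0,0]
}}

```text
clock: 37.85
tcp_pos: [0.6802, 0.3133, 0.2558]
orientation: [2.251, 2.191, 0.0]
contact_force: [-0.6, 0.5, -0.2]
grip_width: 0.0431
gripper_force: 0.0
```

```bash
python3 - <<'E'
from vis import *
import go; go.st()
s=r.grab_frame("side"); t=r.grab_frame("top")
cv2.imwrite("pics/p9.png",np.hstack([cv2.resize(s[225:370,195:290],(390,595),interpolation=cv2.INTER_CUBIC),cv2.resize(t[165:235,115:215],(400,595),interpolation=cv2.INTER_CUBIC)]))
E
```

```text
t 37.85 [0.6802 0.3133 0.2558] yaw 1.5438 z [ 0.0008 -0.0004 -1.    ] w 0.0431 F 0.0 j [-0.2109  0.6457 -0.5089  1.3082  0.3132  1.2657 -0.754 ] [-0.5976  0.5107 -0.2425]
```

View pics/p9.png

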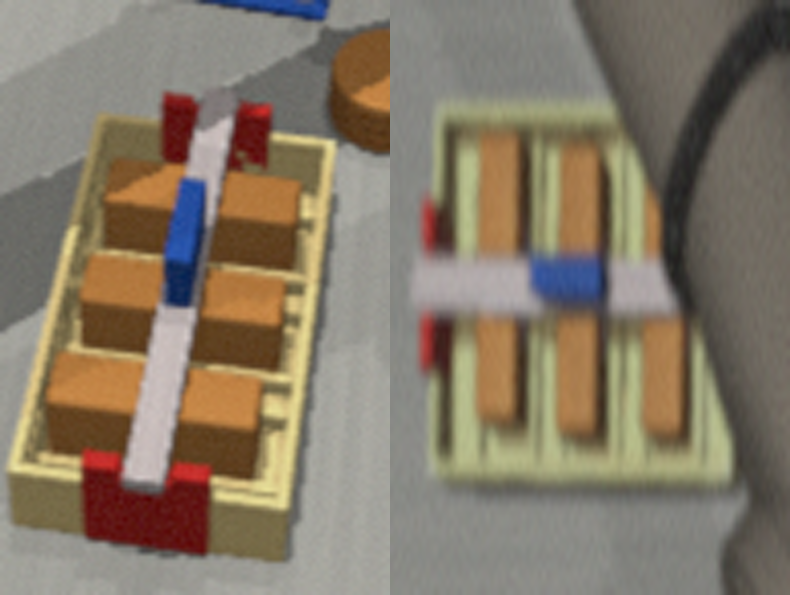

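The retainer lies between the cheeks at both ends, near (145,475) and far (215,105), handle up, and all three bars are upright. Handing in.

```bash
python3 -c "
from bench import r
print(r.hand_in())"
```

```text
the job is handed in; nothing more can be done
None
```

I handed the job in at about 38 s of the 72 s allowed. In the last pictures bar_a stands in bay 0 and bar_b in bay 1 beside bar_c, the retaining bar lies handle up in both red saddle notches, and the gripper is clear; hand-in returned no verdict.

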